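# Bleed the gas outlet block and snap its dust cap on

## Task

Bleed the gas outlet block: take the black-handled bleed pin, push the small button down in the block's round hole all the way down with the pin's tip, hold it there for a good second, and stand the pin back in its stand. Then push the aluminium cap, mouth down, onto the block's nipple until it clicks, and keep pushing so that the sprung rubber seal under it is squeezed well down. Finish like that: still gripping the cap and pressing it down on the seal, not letting go.

Things in the scene. Friction and masses are not known exactly. Their poses are not given: they have to be found in the camera images.
- block: Gas outlet block fixed to the table: dark steel block 84 (x) x 164 (y) x 50 mm high with a bolt head 13 mm wide and 5 mm high at each top corner, a brass hose barb on its +y end. Origin: centre of the underside, z up. On its top stand, at y = +42 mm, the nipple with the seal round its foot; at y = -42 mm is the bleed hole.
- nipple (a point): Foot of the nipple's axis, level with the block's top face (50 mm above the table). The steel nipple is 20 mm in diameter, stands 36 mm above the block's top and tapers to 10 mm over its top 8 mm. Four spring catches stick out 4 mm from it, 90 degrees apart, from 13 to 22 mm above the block's top, farthest at 16 mm.
- bore (a point): Centre of the mouth of the bleed hole, on the block's top face: a round hole 15 mm in diameter. The steel button in it, 12.4 mm in diameter, has its top 15 mm below this point when free.
- bleed (a joint): Travel of the bleed button, m: 0 free, grows as it is pushed down, 0.0055 fully down. About 2 N to start, 7 N fully down; it springs back.
- seal (a joint): Squeeze of the black rubber seal ring round the nipple's foot (34 mm outside, 22 mm inside, its free top 12 mm above the block's top), m: 0 free, grows as it is pressed, 0.005 at its stop. About 2 N to start, 2.5 N more per mm, 14.5 N at the stop; it springs back. Well down means more than half of its travel.
- cap: Loose aluminium snap cap: knurled cylinder 36 mm in diameter, 58 mm high, about 90 g, standing mouth down on the table. Origin: centre of the mouth (lower end), z up to the closed top. Hollow for the lower 33 mm (30 mm bore), with an inward lip 2.5 mm high leaving a 23 mm opening at the mouth. Any turn about its axis will do.
- pin: Loose bleed pin, 83 mm long, about 60 g, standing upright in the stand. Origin: its tip (lower end), z up along the pin. The lower 35 mm are a steel rod 8 mm in diameter with a narrowed end; above it is the black handle, 24 mm in diameter and 48 mm long, whose lower shoulder rests on the stand's top.
- stand: Pin stand fixed to the table: steel block 50 x 50 mm, 44 mm high, on a 70 x 70 x 4 mm foot. Origin: centre of the underside, z up. A round hole 15 mm in diameter goes down its middle. With the pin in place the pin's tip is 9 mm above this origin. Stand and cap may be on either side of the block.
- stand_mouth (a point): Centre of the mouth of the stand's hole, on its top face, 44 mm above the table.
- cap_top (a point): Centre of the cap's closed top, 58 mm above its mouth. Pushed over the nipple, the cap's mouth meets the catches about 20 mm above the block's top; the push rises to about 8 to 10 N, at about 15 to 16 mm it drops sharply (the click; the catches then even draw the cap down to about 13 mm), then it rises again on the seal from 12 mm down to the stop at 7 mm.
Things that resemble listed ones, but are neither listed nor needed, are in the scene too. Of the things that look like the cap, the smallest one is meant.

How it is judged:
On the way, in this order (a step that is already met when the one before it is completed fails the run):
1. the bleed button is held right down with the pin's tip for at least 0.7 s (value of joint bleed above 0.004 m and horizontal distance between pin and bore below 0.008 m and z of pin in the frame of bore below -0.012 m and contact force between the fingers and pin above 1 N), for 0.7 s.
2. the pin stands in its stand again, let go (horizontal distance between pin and stand_mouth below 0.007 m and z of pin in the frame of stand below 0.012 m and angle between pin's own z axis and vertical below 0.12 rad and contact force between the fingers and pin below 0.1 N), for 0.2 s.
3. the cap has clicked over the nipple's catches (horizontal distance between cap and nipple below 0.004 m and z of cap in the frame of nipple below 0.0125 m and angle between cap's own z axis and vertical below 0.12 rad), for 0.05 s.
At the end, for the whole second after the job is handed in: Cap past its click on the nipple (within 4 mm, 0.12 rad, mouth under 10.5 mm above the block's top), still gripped (over 3 N, fingers round its sides) and pressed (over 4 N, seal squeezed over 2.5 mm). Pin in its stand (within 7 mm, 0.12 rad, tip under 12 mm above the underside). Button up (horizontal distance between cap and nipple below 0.004 m and z of cap in the frame of nipple below 0.0105 m and angle between each of cap, pin's own z axis and vertical below 0.12 rad and value of joint seal above 0.0025 m and contact force between cap and block above 4 N and contact force between the fingers and cap above 3 N and z of the grasp point in the frame of cap below 0.07 m and linear speed of cap below 0.02 m/s and value of joint bleed below 0.0015 m and horizontal distance between pin and stand_mouth below 0.007 m and z of pin in the frame of stand below 0.012 m); the arm keeps its last pose, push and grip.
It also fails if it takes over 58 s, if anything falls off the work surface, if the arm or the gripper's body presses on something with over 40 N, if the wrist force passes 120 N, or if a joint passes its speed limit or range.

## Robot

A 6-joint arm with a two-finger parallel gripper is mounted at the origin on a cart in front of the work surface, level with it; the furniture and walls round the work are solid. World frame = base frame: x ahead of the robot, y to its left, z up, the work surface at z = 0. Lengths are in m, angles in rad, forces in N, time in s.
With the tool pointing down it reaches from about 0.4 to 0.825 m from the base axis. Payload 7 kg.
Tool frame: the origin (TCP) lies midway between the tips of the shut fingers; the grasp point (between the pads) lies 19 mm behind it; z points along the fingers, y is the line along which they close (so a half turn about z gives the same grasp; the last joint's range is limited). The gripper opens to 88 mm and grips with 3 to 60 N. Pads are 19 mm wide; open, the fingers measure 130 mm over their backs; the gripper's body (78 mm by 193 mm) begins 47 mm behind the grasp point.
Start: joints at [-0.879, 0.359, 0.012, 0, -1.224, -0.288], TCP at [0.265, -0.621, 0.227] pointing down, gripper open.
Joint ranges: [-3.07, 3.07], [-1.43, 2.12], [-1.02, 1.25], [-3.03, 1.67], [-3.05, -0], [-3.03, 3.03]. Speed limits (rad/s): [2.39, 2.39, 3.01, 3.14, 3.14, 3.14].

## Interface

Orientations are given as [roll, pitch, yaw] about the fixed x, y, z axes, in that order (R = Rz(yaw) Ry(pitch) Rx(roll)).
In Python, from station import telemetry, eyes, ticket, recognise, trace gives the robot as it stands. The module is installed in compiled form; this text tells all that it offers.
- The arm moves only by the tool servo_tool, never from a script. Its argument "series" is a list that holds one entry, the list of rows, each a list of 4 numbers: the shift along the tool's x, y, z in mm, then the turn about the tool's z in rad. In form: [[[x, y, z, roll], ...]]. A call has exactly 10 rows; each row shifts and turns the commanded pose from where the row before left it, along the tool's axes as they then stand; what a row does not reach is not made up. A row lasts 1/12 s, in which the tool goes at most 41.7 mm and 7.16 degrees, less where a joint would pass 70% of its speed; a pose out of reach is approached as far as the arm can. A call is refused whole if a number of a shift passes 41.7 or a number of a turn 0.125, either way. A call with a gripper value outside its range is refused whole. "claw" is the gripper's target within -1 to 1 (shut at 1, half-way at 0, fully open at -1), set as the call begins (left out, the last holds). The fingers move at their own pace and stop on an object; "grip_force" is the grip in N (left out, the last holds). Time passes only in rows, so rows that do not move let the fingers close, or fill a call up. It gives the time, the measured TCP pose, the force, the opening and the grip force at its end, in the units of the state.
- telemetry.get_state(): the state, without advancing time (a new reading comes with each control period).
- eyes.grab_frame(name): name is "scene" or "top"; returns the picture (400x640x3 uint8, red, green, blue); there is no depth.
- eyes.calibration(name): a dict with "mtx" (3x3 intrinsics, pixels), "rvec" (rotation vector, rad) and "tvec" (3), from world to camera coordinates, as OpenCV has them. Camera axes: x right, y down, z forward; pixel columns grow to the right and rows downward; lengths in m; the calibration is good to about 2 mm. A picture is of the moment at which its call begins. calibration takes no time and is no camera call.
- ticket.job_done(): hands the job in; it is judged then, once.
Trained networks look in the newest picture that a camera, given by its name, has taken for a name from the list of things; names that differ only in an ending like _2 or _b are one class to them, and where a whole thing is asked for, a point or a joint stands for the part that bears it (a point fixed in the world has none). Each returns a list of dicts, best first, with "conf" (0 to 1); they miss things now and then, are a little off and sometimes report something else, mostly with a low value. They report only what shows in the picture. A call takes as long as a camera call. They do not tell look-alikes from the thing itself.
- recognise(camera, name): "position" ([x, y, z] in m, in world coordinates, good to about 4 mm: the middle of the surface that is visible of it).
- trace(camera, name): "mask" (400x640 bool, what is visible of it).
The state is a dict: "t": time; "q": joint angles; "qd": joint speeds; "joint_efforts": joint torques, N m; "eef_pos": TCP position; "ee_rot": TCP orientation; "force": force on the tool from outside, world axes, zero at the start; "moment": the same for the moment, N m; "width": finger opening in m; "gripper_force": force on a finger pad.
Only numpy, scipy, OpenCV 4.12 (cv2) and the standard library are available. Lean on these libraries where they do the work, as an engineer would, in place of code of your own. Each camera call takes 0.05 s, during which the arm holds its last target. There are 200 camera calls.

## Working session

There is one attempt and no reset: what is moved stays moved. The work goes in short steps, Python scripts to look and compute and a tool call to move; the robot and the scene stay as the last step left them, time stands still between calls to the robot, and variables do not carry over. Pictures are saved under pics/ and viewed, at most 10 in all, crops included, and the job is handed in when it is done.

Besides the shell and the picture viewer there is one more tool, called after "Request:" as name(argument=value, ...) on one line, values as JSON. servo_tool: Moves the arm, as the interface text tells. Its arguments: {"type":"object","properties":{"series":{"type":"array"},"claw":{"type":"number"},"grip_force":{"type":"number"}},"required":["series"]}

```bash
mkdir -p pics; cat > h.py <<'E'
import numpy as np, cv2
from station import telemetry, eyes, ticket, recognise, trace
def cal(c):
    k=eyes.calibration(c); R=cv2.Rodrigues(np.array(k["rvec"],float))[0]; return np.array(k["mtx"],float),R,np.array(k["tvec"],float).ravel()
def ray(c,u,v,z):
    M,R,t=cal(c); d=R.T@np.linalg.inv(M)@np.array([u,v,1.]); o=-R.T@t; return o+d*(z-o[2])/d[2]
def proj(c,p):
    M,R,t=cal(c); q=M@(R@np.array(p,float)+t); return q[:2]/q[2]
E
python3 - <<'E'
from h import *
for c in("scene","top"):
    im=eyes.grab_frame(c); cv2.imwrite(f"pics/{c}0.png",im[:,:,::-1])
    M,R,t=cal(c); print(c,-R.T@t,M[0,0])
    for n in("block","cap","pin","stand"):
        print(n,[(np.round(d["position"],3).tolist(),round(d["conf"],2)) for d in recognise(c,n)])
s=telemetry.get_state();print(s)
E
```

```text
scene [-0.33368409 -0.54280135  0.58248092] 519.7205555766503
block [([0.518, -0.023, 0.045], 0.81)]
cap [([0.424, -0.238, 0.048], 0.86), ([0.508, -0.252, 0.037], 0.73), ([0.634, -0.127, 0.052], 0.56)]
pin [([0.495, 0.234, 0.072], 0.78), ([0.486, 0.218, 0.022], 0.62)]
stand [([0.485, 0.22, 0.023], 0.63)]
top [ 0.42081578 -0.02780995  0.93048835] 389.2722321207943
block [([0.555, -0.008, 0.054], 0.72)]
cap [([0.437, -0.224, 0.079], 0.93), ([0.523, -0.248, 0.053], 0.85), ([0.64, -0.115, 0.078], 0.62)]
pin [([0.498, 0.234, 0.096], 0.55)]
stand [([0.495, 0.221, 0.03], 0.67)]
{'t': 0.5, 'q': array([-8.78892388e-01,  3.58629855e-01,  1.18574694e-02, -1.38195586e-05,
       -1.22412879e+00, -2.88136623e-01]), 'qd': array([ 0.00124994, -0.00192607,  0.00095276,  0.0003242 ,  0.00061761,
        0.00127249]), 'joint_efforts': array([ 4.76876867e-04, -5.81796527e+01,  2.93068922e+01,  6.99719042e+00,
        1.18853519e-02, -5.39061011e-05]), 'eef_pos': array([ 0.26517695, -0.62066968,  0.22652089]), 'ee_rot': array([ 3.14148843e+00, -1.73334737e-05, -2.73783003e+00]), 'force': array([ 0.13798459, -0.50367589,  0.06649844]), 'moment': array([-0.01611228,  0.03254255, -0.0666481 ]), 'gripper_force': 0.0, 'width': 0.08784702964211935}
```

View pics/scene0.png

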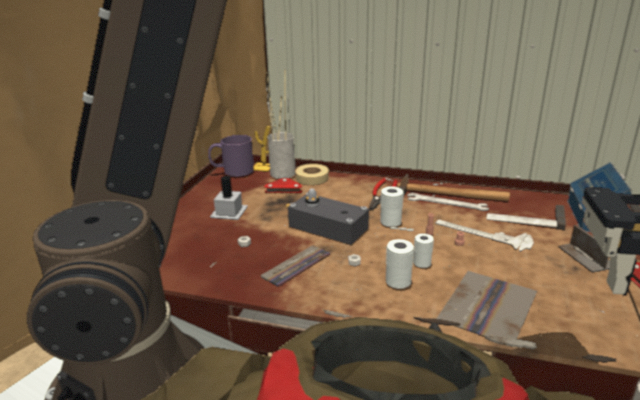

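View pics/top0.png

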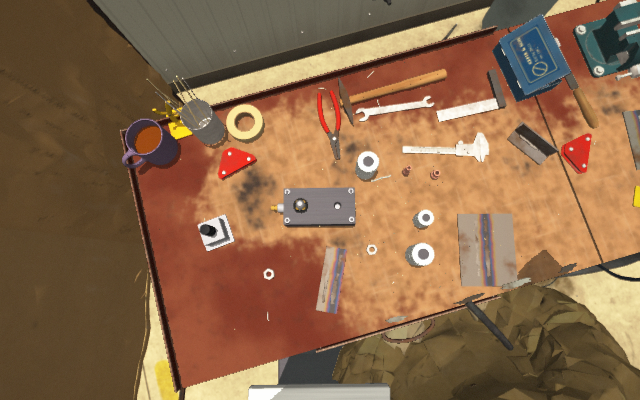

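The scene view shows the stand with pin at left (228,200), the block in the middle (328,218) and the smallest cap at (424,250). In the top view the bore is at about (337,206), the nipple at (301,205), the pin at (208,230) and the smallest cap at (425,219). Next I fit the known shapes to the masks.

```bash
cat >> h.py <<'E'
from scipy.optimize import minimize
def cyl(r,z0,z1):
    a=np.linspace(0,2*np.pi,32,endpoint=False); return np.array([[r*np.cos(b),r*np.sin(b),z] for z in(z0,z1) for b in a])
def box(a,b,z0,z1): return np.array([[x,y,z] for x in(-a/2,a/2) for y in(-b/2,b/2) for z in(z0,z1)])
def fit(masks,parts,x0,rot):
    S=4
    def cost(p):
        c,s=np.cos(p[2]if rot else 0),np.sin(p[2]if rot else 0); e=0
        for cam,m in masks.items():
            M,R,t=cal(cam); im=np.zeros((400*S,640*S),np.uint8)
            for P in parts:
                W=P@np.array([[c,s,0],[-s,c,0],[0,0,1]])+[p[0],p[1],0]
                q=(M@(R@W.T+t[:,None])); q=((q[:2]/q[2]).T+.5)*S
                cv2.fillConvexPoly(im,cv2.convexHull(np.round(q).astype(np.int32)),255)
            f=cv2.resize(im,(640,400),interpolation=cv2.INTER_AREA)/255.
            e+=np.abs(f-m).sum()/m.sum()
        return e
    x0=np.array(x0[:3 if rot else 2],float); d=np.diag([.008,.008,.06][:len(x0)])
    r=minimize(cost,x0,method="Nelder-Mead",options=dict(initial_simplex=np.vstack([x0,x0+d]),xatol=1e-4,fatol=1e-4))
    return r.x,r.fun
E
cat > m.py <<'E'
from h import *
MK={}
G={"block":([box(.084,.164,0,.05)],(.535,-.012,0),1),"cap":([cyl(.018,0,.058)],(.523,-.248),0),
 "pin":([cyl(.012,.044,.092)],(.495,.230),0),"stand":([box(.05,.05,0,.044),box(.07,.07,0,.004)],(.49,.222,0.2),1)}
for c in("scene","top"): eyes.grab_frame(c)
for n,(parts,x0,rot) in G.items():
    mm={}
    for c in("scene","top"):
        best=None
        uv=proj(c,[*x0[:2],.03])
        for d in trace(c,n):
            m=d["mask"]; v,u=np.nonzero(m); k=np.hypot(u.mean()-uv[0],v.mean()-uv[1])
            if k<15 and(best is None or k<best[0]): best=(k,m)
        if best: mm[c]=best[1].astype(float)
    for c in mm: print(n,c,int(mm[c].sum()),[np.round(z,4).tolist() for z in fit({c:mm[c]},parts,x0,rot)])
    if len(mm)>1: print(n,"both",[np.round(z,4).tolist() for z in fit(mm,parts,x0,rot)])
im=eyes.grab_frame("top")
a=cv2.resize(im[180:232,270:370],None,fx=6,fy=6,interpolation=cv2.INTER_CUBIC); b=cv2.resize(im[205:257,190:240],None,fx=6,fy=6,interpolation=cv2.INTER_CUBIC)
a=a[:,:]; im2=eyes.grab_frame("scene"); c=cv2.resize(im2[165:245,205:375][:, :],(595,280),interpolation=cv2.INTER_CUBIC)
o=np.zeros((600,800,3),np.uint8); o[:312,:495]=a[:,:495]; o[:312,500:800]=b; o[316:596,:595]=c
cv2.imwrite("pics/crop.png",o[:,:,::-1])
E
python3 m.py
```

```text
block scene 2829 [[0.5571, -0.0082, -0.0294], 0.0462]
block top 2847 [[0.5538, -0.008, -0.0293], 0.0551]
block both [[0.5547, -0.0081, -0.01], 0.1149]
cap scene 557 [[0.525, -0.2476], 0.0915]
cap top 257 [[0.5217, -0.2477], 0.1632]
cap both [[0.5217, -0.2484], 0.2669]
pin top 147 [[0.502, 0.2409], 0.1647]
stand scene 728 [[0.503, 0.2397, 0.3443], 0.1384]
stand top 735 [[0.5014, 0.2406, 0.36], 0.253]
stand both [[0.5018, 0.2404, 0.3466], 0.4031]
```

View pics/crop.png

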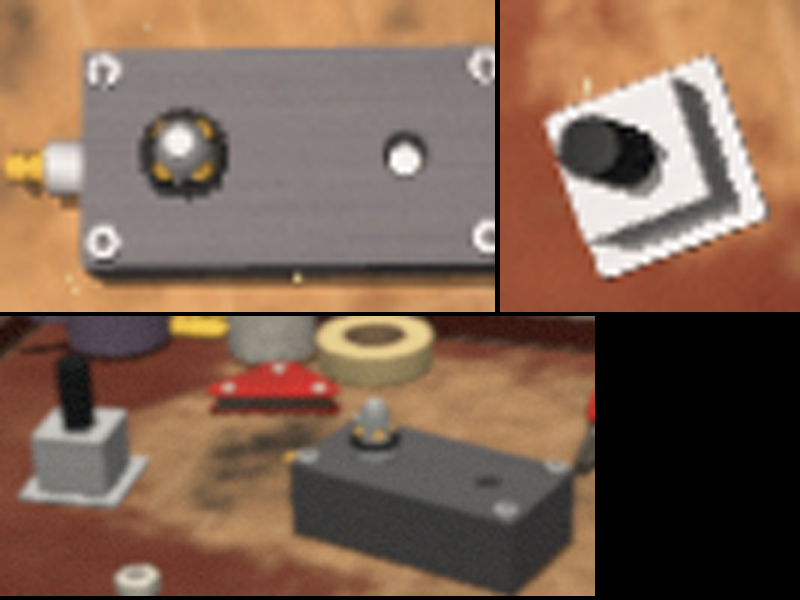

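The crop shows the bore at about pixel (337.4,205.6) and the seal/nipple at about (300.4,205.6). The pin stands in its stand. I check these against the block fit while moving towards the pin.

```bash
python3 - <<'E'
from h import *
print("bore",ray("top",337.0,205.3,.05),"seal",ray("top",300.0,205.3,.058))
print("scene bore",ray("scene",205+489/3.5,165+(482-316)/3.5,.05))
for p in([.554,-.05,.05],[.556,.034,.086]): print(proj("top",p),proj("scene",p))
E
```

```text
bore [ 0.55327857 -0.05074518  0.05      ] seal [0.55391434 0.03335781 0.058     ]
scene bore [ 0.55308128 -0.05283958  0.05      ]
[336.66585045 204.99511171] [343.78750764 211.96632347]
[298.78643266 202.46808208] [311.58504895 188.98331325]
```

Request:
servo_tool(series=[[[0, 0, 0, 0.101], [0, 0, 0, 0.101], [0, 0, 0, 0.101], [0, 0, 0, 0.101], [-10.8, 39.1, 0, 0], [-10.8, 39.1, 0, 0], [-10.8, 39.1, 0, 0], [-10.8, 39.1, 0, 0], [-10.8, 39.1, 0, 0], [-10.8, 39.1, 0, 0]]], claw=-0.3)

```text
t: 1.93
eef_pos: [0.3301, -0.3844, 0.2266]
ee_rot: [-3.141, 0.0, 3.141]
force: [1.5, 0.9, 0.6]
width: 0.0569
gripper_force: 0.0
```

Request:
servo_tool(series=[[[-10.8, 39.1, 0, 0], [-10.8, 39.1, 0, 0], [-10.8, 39.1, 0, 0], [-10.8, 39.1, 0, 0], [-10.8, 39.1, 0, 0], [-10.8, 39.1, 0, 0], [-10.8, 39.1, 0, 0], [-10.8, 39.1, 0, 0], [-10.8, 39.1, 0, 0], [-10.8, 39.1, 0, 0]]])

```text
t: 2.77
eef_pos: [0.4381, 0.007, 0.2272]
ee_rot: [3.141, 0.001, -3.141]
force: [1.5, -1.5, 0.1]
width: 0.0571
gripper_force: 0.0
```

Request:
servo_tool(series=[[[-10.8, 39.1, 0, 0], [-10.8, 39.1, 0, 0], [-10.8, 39.1, 0, 0], [-10.8, 39.1, 0, 0], [-10.8, 39.1, 0, 0], [-10.8, 39.1, 0, 0], [0, 0, 40, 0], [0, 0, 40, 0], [0, 0, 0, 0], [0, 0, 0, 0]]])

```text
t: 3.6
eef_pos: [0.502, 0.2384, 0.1455]
ee_rot: [-3.138, -0.003, -3.141]
force: [-0.2, 0.5, 1.0]
width: 0.0571
gripper_force: 0.0
```

Request:
servo_tool(series=[[[0, 2, 15, 0], [0, 0, 19, 0], [0, 0, 19, 0], [0, 0, 19, 0], [0, 0, 19, 0], [0, 0, 0, 0], [0, 0, 0, 0], [0, 0, 0, 0], [0, 0, 0, 0], [0, 0, 0, 0]]])

```text
t: 4.43
eef_pos: [0.5038, 0.2421, 0.0574]
ee_rot: [3.14, 0.002, 3.141]
force: [0.5, -0.7, -0.3]
width: 0.0568
gripper_force: 0.0
```

```bash
python3 - <<'E'
from h import *
im=eyes.grab_frame("scene"); im2=eyes.grab_frame("top")
o=np.hstack([cv2.resize(im[140:240,180:280],(400,400),interpolation=cv2.INTER_CUBIC),cv2.resize(im2[180:280,160:260],(400,400),interpolation=cv2.INTER_CUBIC)])
cv2.imwrite("pics/g1.png",o[:,:,::-1])
E
```

```text
(no output)
```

View pics/g1.png

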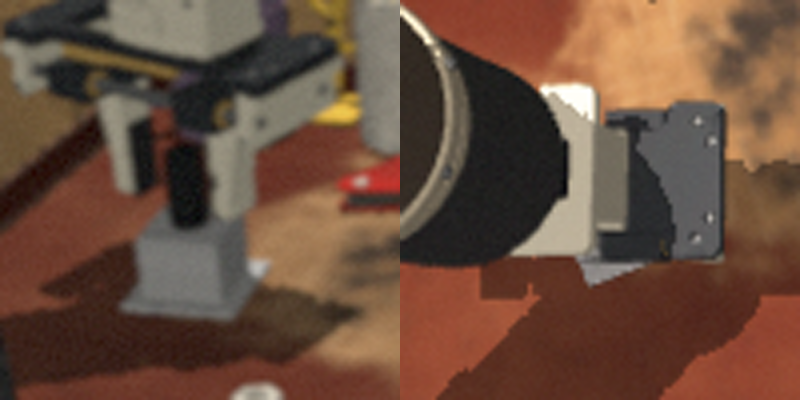

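The pin's handle sits between the two open fingers (left crop, about (188,185)). I close on it and lift.

Request:
servo_tool(series=[[[0, 0, 0, 0], [0, 0, 0, 0], [0, 0, 0, 0], [0, 0, 0, 0], [0, 0, 0, 0], [0, 0, 0, 0], [0, 0, 0, 0], [0, 0, 0, 0], [0, 0, 0, 0], [0, 0, 0, 0]]], claw=1, grip_force=25)

```text
t: 5.37
eef_pos: [0.5029, 0.2414, 0.0555]
ee_rot: [-3.142, -0.0, 3.141]
force: [0.2, 0.5, -0.9]
width: 0.0232
gripper_force: 25.0
```

```bash
python3 - <<'E'
from h import *
s=telemetry.get_state();print(s["eef_pos"],s["width"],s["gripper_force"],s["force"],s["moment"])
E
```

```text
[0.50292585 0.24143697 0.05549114] 0.023206786863186963 24.99917089822702 [ 0.23021393  0.50704667 -0.93199991] [ 0.00696112 -0.02055396 -0.02224757]
```

Request:
servo_tool(series=[[[0, 0, -15, 0], [0, 0, -25, 0], [0, 0, -30, 0], [0, 0, -20, 0], [-3.3, -18.5, 0, 0], [-6.3, -36.5, 0, 0], [-6.3, -36.5, 0, 0], [-6.3, -36.5, 0, 0], [-6.3, -36.5, 0, 0], [-6.3, -36.5, 0, 0]]])

```text
t: 6.2
eef_pos: [0.5377, 0.0389, 0.1457]
ee_rot: [3.141, 0.0, -3.141]
force: [1.1, 0.0, -0.4]
width: 0.0231
gripper_force: 25.0
```

Request:
servo_tool(series=[[[-6.3, -36.5, 0, 0], [-6.3, -36.5, 0, 0], [-3.2, -18, 0, 0], [0, 0, 15, 0], [0, 0, 10, 0], [0, 0, 0, 0], [0, 0, 0, 0], [0, 0, 0, 0], [0, 0, 0, 0], [0, 0, 0, 0]]])

```text
t: 7.03
eef_pos: [0.5539, -0.0499, 0.1212]
ee_rot: [3.141, 0.001, -3.141]
force: [0.8, -0.4, -0.8]
width: 0.0236
gripper_force: 25.0
```

```bash
python3 - <<'E'
from h import *
im=eyes.grab_frame("scene"); im2=eyes.grab_frame("top")
s=telemetry.get_state();p=s["eef_pos"];print(p,s["width"],s["ee_rot"])
for c in("scene","top"): print(c,"exp tip",proj(c,[p[0],p[1],p[2]-.0465]),"bore",proj(c,[.5535,-.0505,.05]))
o=np.hstack([cv2.resize(im[150:250,290:390],(400,400),interpolation=cv2.INTER_CUBIC),cv2.resize(im2[155:255,280:380],(400,400),interpolation=cv2.INTER_CUBIC)])
cv2.imwrite("pics/g2.png",o[:,:,::-1])
E
```

```text
[ 0.55373404 -0.05010921  0.12103792] 0.0236821537217442 [ 3.14143139e+00  7.63528213e-04 -3.14103049e+00]
scene exp tip [343.77678661 202.06420942] bore [343.8758381 212.1098943]
top exp tip [336.95348835 203.4565062 ] bore [336.89022625 205.2065666 ]
```

View pics/g2.png

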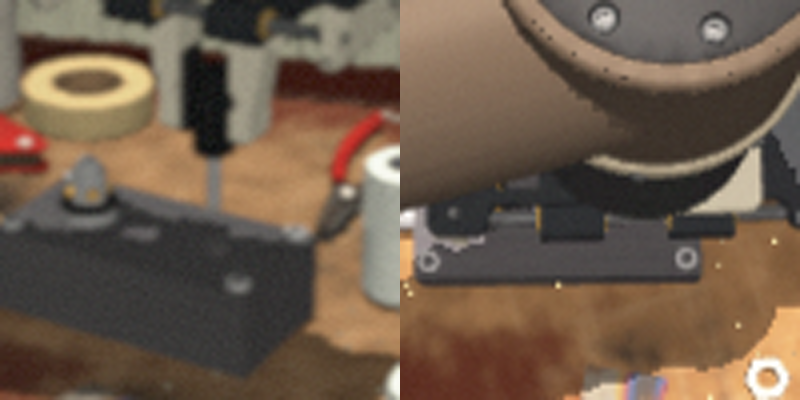

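The pin hangs vertical, its tip at about scene pixel (343.5,202.5), right above the bore at (344,212). I lower it slowly and watch the force.

Request:
servo_tool(series=[[[0, 0, 10, 0], [0, 0, 10, 0], [0, 0, 3, 0], [0, 0, 3, 0], [0, 0, 3, 0], [0, 0, 3, 0], [0, 0, 0, 0], [0, 0, 0, 0], [0, 0, 0, 0], [0, 0, 0, 0]]])

```text
t: 7.97
eef_pos: [0.5537, -0.0505, 0.0888]
ee_rot: [3.142, 0.0, 3.141]
force: [-1.0, 0.3, -0.6]
width: 0.0235
gripper_force: 25.0
```

Request:
servo_tool(series=[[[0, 0, 3, 0], [0, 0, 3, 0], [0, 0, 2, 0], [0, 0, 2, 0], [0, 0, 1.5, 0], [0, 0, 1, 0], [0, 0, 1, 0], [0, 0, 0, 0], [0, 0, 0, 0], [0, 0, 0, 0]]])

```text
t: 8.8
eef_pos: [0.5538, -0.0506, 0.0757]
ee_rot: [-3.141, 0.001, -3.141]
force: [-1.9, 1.3, 8.4]
width: 0.0232
gripper_force: 25.0
```

Request:
servo_tool(series=[[[0, 0, 0.7, 0], [0, 0, 0.7, 0], [0, 0, 0, 0], [0, 0, 0, 0], [0, 0, 0, 0], [0, 0, 0, 0], [0, 0, 0, 0], [0, 0, 0, 0], [0, 0, 0, 0], [0, 0, 0, 0]]])

```text
t: 9.63
eef_pos: [0.5543, -0.0506, 0.0753]
ee_rot: [-3.141, 0.002, -3.141]
force: [-3.5, 0.3, 15.5]
width: 0.0234
gripper_force: 25.0
```

Request:
servo_tool(series=[[[0, 0, 0, 0], [0, 0, 0, 0], [0, 0, 0, 0], [0, 0, 0, 0], [0, 0, 0, 0], [0, 0, 0, 0], [0, 0, 0, 0], [0, 0, 0, 0], [0, 0, 0, 0], [0, 0, 0, 0]]])

```text
t: 10.47
eef_pos: [0.5543, -0.0506, 0.0753]
ee_rot: [-3.141, 0.002, -3.141]
force: [-2.4, 0.7, 15.5]
width: 0.0237
gripper_force: 25.0
```

Request:
servo_tool(series=[[[0, 0, -6, 0], [0, 0, -16, 0], [0, 0, -25, 0], [0, 0, -25, 0], [3.3, 18.5, 0, 0], [6.3, 36.5, 0, 0], [6.3, 36.5, 0, 0], [6.3, 36.5, 0, 0], [6.3, 36.5, 0, 0], [6.3, 36.5, 0, 0]]])

```text
t: 11.3
eef_pos: [0.518, 0.1519, 0.1455]
ee_rot: [3.141, -0.0, 3.141]
force: [2.1, -0.6, -0.3]
width: 0.0231
gripper_force: 25.0
```

Request:
servo_tool(series=[[[6.3, 36.5, 0, 0], [6.3, 36.5, 0, 0], [3.2, 18, 0, 0], [0, 0, 15, 0], [0, 0, 10, 0], [0, 0, 0, 0], [0, 0, 0, 0], [0, 0, 0, 0], [0, 0, 0, 0], [0, 0, 0, 0]]])

```text
t: 12.13
eef_pos: [0.5034, 0.2411, 0.1213]
ee_rot: [3.141, 0.001, 3.141]
force: [-0.0, 0.1, -0.6]
width: 0.0233
gripper_force: 25.0
```

```bash
python3 - <<'E'
from h import *
im=eyes.grab_frame("scene")
s=telemetry.get_state();p=s["eef_pos"];print(p,s["width"],s["force"])
cv2.imwrite("pics/g3.png",cv2.resize(im[140:240,180:280],(600,600),interpolation=cv2.INTER_CUBIC)[:,:,::-1])
for z in(.0465,): print("exp tip",proj("scene",[p[0],p[1],p[2]-z]),"mouth",proj("scene",[.5025,.2408,.044]))
E
```

```text
[0.50335204 0.24118354 0.12121466] 0.02351892520416083 [ 0.57096468 -0.24246249  0.67214919]
exp tip [226.03870278 183.55922063] mouth [227.20735316 195.37970748]
```

View pics/g3.png

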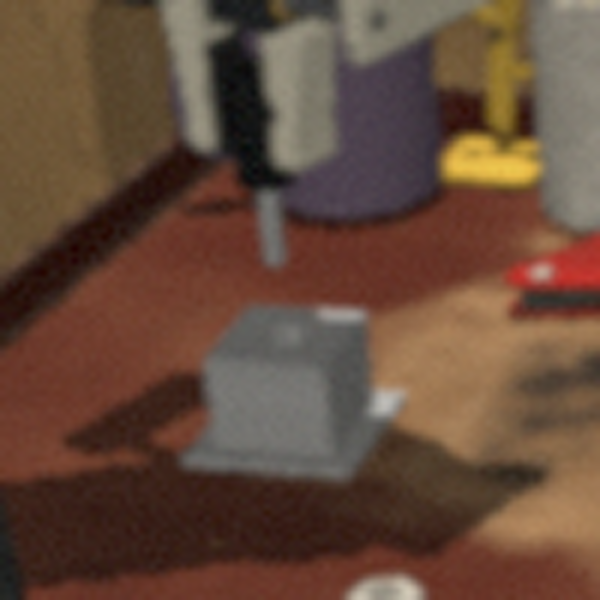

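The tip is at about scene pixel (225,184) and the stand's mouth at about (227.8,196), so it may sit 2–3 mm too far left. I measure it in the same camera before inserting.

```bash
python3 - <<'E'
from h import *
im=eyes.grab_frame("scene"); p=telemetry.get_state()["eef_pos"]; tz=p[2]-.0465
m=max(trace("scene","pin"),key=lambda d:d["conf"])["mask"]
g=im.astype(float)
for v in range(173,186):
    u=np.nonzero(m[v])[0]
    # expected axis column at this row
    zs=np.linspace(tz-.005,tz+.09,400); q=np.array([proj("scene",[p[0],p[1],z]) for z in zs]); e=np.interp(-v,-q[::-1,1][::-1],q[:,0]) if 0 else q[np.argmin(abs(q[:,1]-v)),0]
    print(v,(u.min(),u.max(),round(u.mean(),2)) if len(u) else None,round(e,2), g[v,220:232].sum(1).astype(int))
ms=max(trace("scene","stand"),key=lambda d:d["conf"])["mask"].astype(float)
print(fit({"scene":ms},[box(.05,.05,0,.044),box(.07,.07,0,.004)],(.503,.24,.35),1))
E
```

```text
173 (np.int64(224), np.int64(226), np.float64(225.0)) 224.84 [135 141 192 281 331 313 253 221 194 209 212 210]
174 (np.int64(224), np.int64(226), np.float64(225.0)) 224.96 [131 146 205 275 328 321 258 180 170 195 209 210]
175 (np.int64(224), np.int64(226), np.float64(225.0)) 225.07 [168 185 217 284 339 329 253 161 131 162 163 176]
176 (np.int64(224), np.int64(226), np.float64(225.0)) 225.18 [198 201 228 292 329 322 259 170 124 114 129 124]
177 (np.int64(224), np.int64(226), np.float64(225.0)) 225.28 [201 192 223 288 339 332 277 212 150 125 141 131]
178 (np.int64(224), np.int64(227), np.float64(225.5)) 225.39 [189 188 219 275 323 334 283 227 186 170 176 186]
179 (np.int64(224), np.int64(227), np.float64(225.5)) 225.5 [192 191 215 261 324 337 294 235 205 191 194 195]Traceback (most recent call last):
  File "<stdin>", line 8, in <module>
  File "h.py", line 8, in proj
    M,R,t=cal(c); q=M@(R@np.array(p,float)+t); return q[:2]/q[2]
          ~~~^^^
  File "h.py", line 4, in cal
    k=eyes.calibration(c); R=cv2.Rodrigues(np.array(k["rvec"],float))[0]; return np.array(k["mtx"],float),R,np.array(k["tvec"],float).ravel()
ValueError: time passes only in moves, steps and waits
```

The rod lies within half a pixel of where the TCP puts it, so the pin is central in the grip. I insert it.

Request:
servo_tool(series=[[[0.6, -0.6, 13, 0], [0, 0, 13, 0], [0, 0, 3, 0], [0, 0, 3, 0], [0, 0, 3, 0], [0, 0, 3, 0], [0, 0, 3, 0], [0, 0, 0, 0], [0, 0, 0, 0], [0, 0, 0, 0]]])

```text
t: 13.12
eef_pos: [0.5025, 0.2409, 0.0799]
ee_rot: [3.141, 0.0, 3.141]
force: [-0.1, 0.6, -0.1]
width: 0.0232
gripper_force: 25.0
```

Tip is 10 mm into the hole with no force.

Request:
servo_tool(series=[[[0, 0, 5, 0], [0, 0, 5, 0], [0, 0, 5, 0], [0, 0, 4, 0], [0, 0, 2, 0], [0, 0, 2, 0], [0, 0, 1, 0], [0, 0, 0, 0], [0, 0, 0, 0], [0, 0, 0, 0]]])

```text
t: 13.95
eef_pos: [0.5025, 0.241, 0.0558]
ee_rot: [3.141, 0.0, 3.141]
force: [0.5, 0.4, -0.0]
width: 0.0234
gripper_force: 25.0
```

Request:
servo_tool(series=[[[0, 0, 0, 0], [0, 0, 0, 0], [0, 0, 0, 0], [0, 0, 0, 0], [0, 0, 0, 0], [0, 0, 0, 0], [0, 0, 0, 0], [0, 0, 0, 0], [0, 0, 0, 0], [0, 0, 0, 0]]], claw=-0.3)

```text
t: 14.78
eef_pos: [0.5024, 0.2408, 0.0556]
ee_rot: [-3.142, -0.0, 3.141]
force: [-0.2, -1.1, -0.4]
width: 0.057
gripper_force: 0.0
```

Request:
servo_tool(series=[[[0, 0, -10, 0], [0, 0, -20, 0], [0, 0, -35, 0], [0, 0, -35, 0], [0, 0, -30, 0], [-1, -20, 0, 0], [-1, -39, 0, 0], [-1, -39, 0, 0], [-1, -39, 0, 0], [-1, -39, 0, 0]]])

```text
t: 15.62
eef_pos: [0.507, 0.0634, 0.1868]
ee_rot: [3.141, 0.001, -3.141]
force: [-0.1, 0.5, -0.8]
width: 0.0571
gripper_force: 0.0
```

```bash
python3 - <<'E'
from h import *
im=eyes.grab_frame("scene"); a=cv2.resize(im[140:240,180:280],(400,400),interpolation=cv2.INTER_CUBIC)
im=eyes.grab_frame("top"); b=cv2.resize(im[180:280,160:260],(400,400),interpolation=cv2.INTER_CUBIC)
cv2.imwrite("pics/g4.png",np.hstack([a,b])[:,:,::-1])
E
```

```text
(no output)
```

View pics/g4.png

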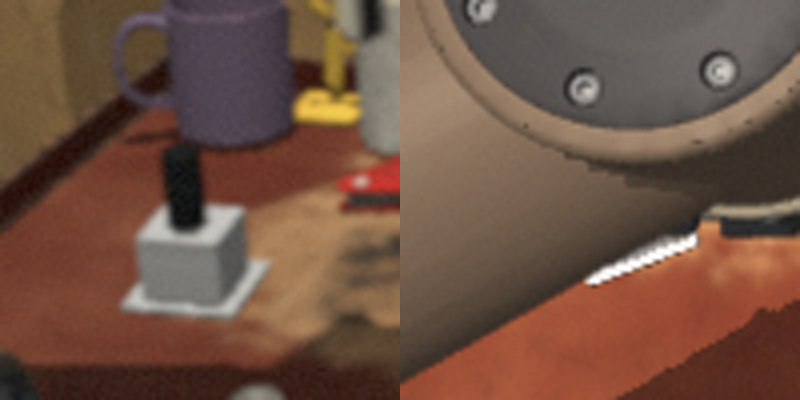

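The pin's handle stands upright on the stand (left crop, about (185,185)), fully seated. Next is the smallest cap at (0.523, -0.248).

Request:
servo_tool(series=[[[-2, -39, 0, 0], [-2, -39, 0, 0], [-2, -39, 0, 0], [-2, -39, 0, 0], [-2, -39, 0, 0], [-2, -39, 0, 0], [-2, -39, 0, 0], [-2, -39, 0, 0], [0, 0, 35, 0], [0, 0, 35, 0]]])

```text
t: 16.55
eef_pos: [0.5249, -0.2497, 0.1172]
ee_rot: [-3.141, 0.006, 3.138]
force: [0.7, 0.4, -1.6]
width: 0.0572
gripper_force: 0.0
```

```bash
python3 - <<'E'
from h import *
im=eyes.grab_frame("scene"); p=telemetry.get_state()["eef_pos"];print(p)
a=cv2.resize(im[180:300,360:480],(600,600),interpolation=cv2.INTER_CUBIC)
print(5*(proj("scene",p)-[360,180]),5*(proj("scene",[*p[:2],.058])-[360,180]))
cv2.imwrite("pics/g5.png",a[:,:,::-1])
E
```

```text
[ 0.51978083 -0.24720279  0.10865138]
[324.30677744 177.11492491] [315.35801557 290.80581853]
```

View pics/g5.png

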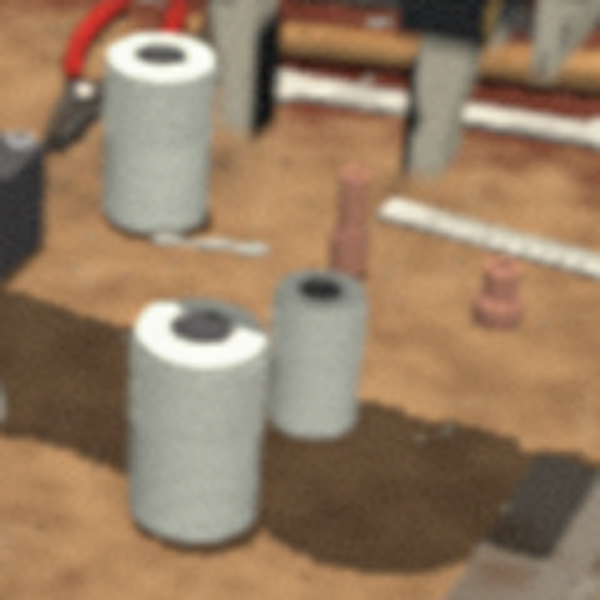

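The smallest cap's top is at crop (320,289), within about 2 mm of below the gripper and between the fingers. The larger look-alike at (200,330) stays clear of them. I descend and grip.

Request:
servo_tool(series=[[[0, 0, 0, 0], [0, 0, 20, 0], [0, 0, 20, 0], [0, 0, 20, 0], [0, 0, 20, 0], [0, 0, 11, 0], [0, 0, 0, 0], [0, 0, 0, 0], [0, 0, 0, 0], [0, 0, 0, 0]]])

```text
t: 17.43
eef_pos: [0.5245, -0.2472, 0.0264]
ee_rot: [-3.141, 0.002, -3.141]
force: [0.0, 1.0, -0.2]
width: 0.057
gripper_force: 0.0
```

Request:
servo_tool(series=[[[0, 0, 0, 0], [0, 0, 0, 0], [0, 0, 0, 0], [0, 0, 0, 0], [0, 0, 0, 0], [0, 0, 0, 0], [0, 0, 0, 0], [0, 0, 0, 0], [0, 0, 0, 0], [0, 0, 0, 0]]], claw=1, grip_force=40)

```text
t: 18.27
eef_pos: [0.5234, -0.2473, 0.025]
ee_rot: [-3.141, 0.0, 3.142]
force: [-0.8, -0.4, 5.6]
width: 0.0355
gripper_force: 40.0
```

Request:
servo_tool(series=[[[0, 0, -10, 0], [0, 0, -30, 0], [0, 0, -40, 0], [0, 0, -30, 0], [-2, 19, 0, 0], [-4.2, 37.4, 0, 0], [-4.2, 37.4, 0, 0], [-4.2, 37.4, 0, 0], [-4.2, 37.4, 0, 0], [-4.2, 37.4, 0, 0]]])

```text
t: 19.1
eef_pos: [0.5459, -0.0394, 0.1351]
ee_rot: [3.141, 0.0, 3.141]
force: [1.0, -0.6, -0.9]
width: 0.035
gripper_force: 40.0
```

Request:
servo_tool(series=[[[-4.2, 37.4, 0, 0], [-4.2, 37.4, 0, 0], [0, 0, 10, 0], [0, 0, 5, 0], [0, 0, 0, 0], [0, 0, 0, 0], [0, 0, 0, 0], [0, 0, 0, 0], [0, 0, 0, 0], [0, 0, 0, 0]]])

```text
t: 19.93
eef_pos: [0.5548, 0.033, 0.1199]
ee_rot: [3.141, 0.0, 3.14]
force: [-0.1, -0.1, -0.8]
width: 0.0359
gripper_force: 40.0
```

```bash
python3 - <<'E'
from h import *
im=eyes.grab_frame("scene"); s=telemetry.get_state(); p=s["eef_pos"];print(p,s["ee_rot"],s["width"])
f=lambda q:np.round(7.5*(proj("scene",q)+.5-[270,150]))
print("mouth",f([*p[:2],p[2]-.025]),"niptop",f([.5548,.0335,.086]),"foot",f([.5548,.0335,.05]))
cv2.imwrite("pics/g6.png",cv2.resize(im[150:230,270:350],(600,600),interpolation=cv2.INTER_CUBIC)[:,:,::-1])
E
```

```text
[0.55482979 0.03318986 0.11990916] [3.14143732e+00 3.67589627e-04 3.14055510e+00] 0.03518429449622995
mouth [315. 271.] niptop [315. 298.] foot [318. 405.]
```

View pics/g6.png

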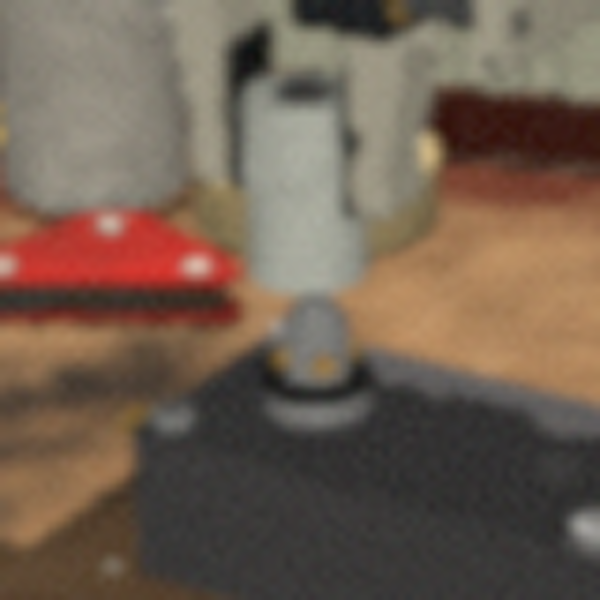

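The cap hangs above the nipple. Its lower rim spans crop columns about 247–365 (centre 306) against 317 for the nipple, so it looks 2–3 mm to the left. I measure that with the mask.

```bash
python3 - <<'E'
from h import *
im=eyes.grab_frame("scene"); p=telemetry.get_state()["eef_pos"]; ms=trace("scene","cap"); K=cal("scene")
im2=eyes.grab_frame("scene").astype(float).mean(2)
M,R,t=K
def pr(W): q=M@(R@W.T+t[:,None]); return (q[:2]/q[2]).T
m=min((d["mask"] for d in ms),key=lambda m:np.hypot(np.nonzero(m)[1].mean()-310,np.nonzero(m)[0].mean()-175))
W=cyl(.018,p[2]-.025,p[2]+.033)+[*p[:2],0]
h=np.zeros((1600,2560),np.uint8); cv2.fillConvexPoly(h,cv2.convexHull(np.round((pr(W)+.5)*4).astype(np.int32)),1)
for v in range(160,191,2):
    u=np.nonzero(m[v])[0]; e=np.nonzero(h[4*v+2])[0]/4-.5
    print(v,(u.min(),u.max()) if len(u) else None,(e.min(),e.max()) if len(e) else None, im2[v,299:323].astype(int) if v>176 else "")
def ed(a,b):
    return
def nip(x,y): return pr(np.array([[x,y,.07],[x,y,.085]]))
print(nip(.5548,.0335), "nipple rows")
for v in(190,192,194,196,198): print(v,im2[v,303:323].astype(int))
print("px per mm x",pr(np.array([[.56,.03,.095],[.55,.03,.095],[.55,.04,.095]])))
E
```

```text
160 (np.int64(305), np.int64(313)) (np.float64(304.25), np.float64(318.0)) 
162 (np.int64(303), np.int64(314)) (np.float64(302.5), np.float64(319.0)) 
164 (np.int64(303), np.int64(314)) (np.float64(302.5), np.float64(319.0)) 
166 (np.int64(303), np.int64(314)) (np.float64(302.75), np.float64(319.0)) 
168 (np.int64(303), np.int64(314)) (np.float64(302.75), np.float64(319.25)) 
170 (np.int64(303), np.int64(315)) (np.float64(302.75), np.float64(319.25)) 
172 (np.int64(303), np.int64(315)) (np.float64(303.0), np.float64(319.25)) 
174 (np.int64(303), np.int64(315)) (np.float64(303.0), np.float64(319.25)) 
176 (np.int64(303), np.int64(315)) (np.float64(303.0), np.float64(319.25)) 
178 (np.int64(303), np.int64(315)) (np.float64(303.25), np.float64(319.25)) [107 111 113 123 133 141 150 154 160 165 166 168 168 165 163 155 130 111
 120 130 135 133 126 119]
180 (np.int64(303), np.int64(318)) (np.float64(303.25), np.float64(319.5)) [104 107 111 118 131 139 153 158 160 164 167 166 168 165 161 158 155 148
 134 126 115 115 114 114]
182 (np.int64(303), np.int64(319)) (np.float64(303.25), np.float64(
[... 645 characters left out ...]
  56  80 107 122 131 132 136 131 124 118 115 118 116 116 119 126 131
 137 136 138 140 140 142]
[[311.68015259 195.62669442]
 [311.50062642 189.62961316]] nipple rows
190 [122 131 132 136 131 124 118 115 118 116 116 119 126 131 137 136 138 140
 140 142]
192 [123 129 139 138 128 115 113 121 125 127 123 113 109 116 126 127 129 132
 134 137]
194 [125 124 123 126 123 115 115 120 124 127 122 118 116 116 117 122 128 135
 135 139]
196 [ 87  75  70  83  99 108 116 122 122 118 119 113 111 105 101 102 109 114
 120 124]
198 [ 46  41  47  68  90 110 114 119 115 113 112 113 104  85  59  59  75  94
  96  98]
px per mm x [[313.93219666 185.06052167]
 [311.55834472 186.70056141]
 [307.78433642 185.79093939]]
```

Request:
servo_tool(series=[[[-2, 0.4, 0, 0], [0, 0, 4, 0], [0, 0, 3, 0], [0, 0, 3, 0], [0, 0, 3, 0], [0, 0, 3, 0], [0, 0, 2, 0], [0, 0, 0, 0], [0, 0, 0, 0], [0, 0, 0, 0]]])

```text
t: 20.97
eef_pos: [0.5568, 0.034, 0.1018]
ee_rot: [3.142, 0.0, 3.141]
force: [0.6, -0.1, -0.9]
width: 0.0353
gripper_force: 40.0
```

Request:
servo_tool(series=[[[0, 0, 3, 0], [0, 0, 2, 0], [0, 0, 2, 0], [0, 0, 2, 0], [0, 0, 1.5, 0], [0, 0, 1.5, 0], [0, 0, 1, 0], [0, 0, 0, 0], [0, 0, 0, 0], [0, 0, 0, 0]]])

```text
t: 21.8
eef_pos: [0.5561, 0.0338, 0.0877]
ee_rot: [-3.141, -0.002, 3.141]
force: [1.8, -4.3, -7.5]
width: 0.0353
gripper_force: 40.0
```

Force of -7.5 N: the catches are drawing the cap down, so it has clicked. I press on.

Request:
servo_tool(series=[[[0, 0, 1.5, 0], [0, 0, 1, 0], [0, 0, 1, 0], [0, 0, 1, 0], [0, 0, 0.5, 0], [0, 0, 0.5, 0], [0, 0, 0, 0], [0, 0, 0, 0], [0, 0, 0, 0], [0, 0, 0, 0]]])

```text
t: 22.63
eef_pos: [0.557, 0.0342, 0.0842]
ee_rot: [3.141, 0.001, -3.141]
force: [-3.5, -1.3, 7.9]
width: 0.0354
gripper_force: 40.0
```

Request:
servo_tool(series=[[[0, 0, 0.8, 0], [0, 0, 0.8, 0], [0, 0, 0.6, 0], [0, 0, 0, 0], [0, 0, 0, 0], [0, 0, 0, 0], [0, 0, 0, 0], [0, 0, 0, 0], [0, 0, 0, 0], [0, 0, 0, 0]]])

```text
t: 23.47
eef_pos: [0.557, 0.0342, 0.0824]
ee_rot: [3.141, 0.001, -3.141]
force: [-5.3, -0.8, 11.3]
width: 0.0353
gripper_force: 40.0
```

Request:
servo_tool(series=[[[0.5, 0, 0.4, 0], [0, 0, 0.4, 0], [0, 0, 0, 0], [0, 0, 0, 0], [0, 0, 0, 0], [0, 0, 0, 0], [0, 0, 0, 0], [0, 0, 0, 0], [0, 0, 0, 0], [0, 0, 0, 0]]])

```text
t: 24.3
eef_pos: [0.557, 0.0342, 0.082]
ee_rot: [3.141, 0.002, -3.141]
force: [-4.3, -1.8, 13.1]
width: 0.0353
gripper_force: 40.0
```

```bash
python3 - <<'E'
from h import *
im=eyes.grab_frame("scene"); s=telemetry.get_state(); print(s["eef_pos"],s["force"],s["width"])
cv2.imwrite("pics/g7.png",cv2.resize(im[130:250,200:360],(800,600),interpolation=cv2.INTER_CUBIC)[:,:,::-1])
E
```

```text
[0.55695406 0.03418833 0.08194988] [-4.08449424 -2.94961359 12.32593138] 0.03538478185014323
```

View pics/g7.png

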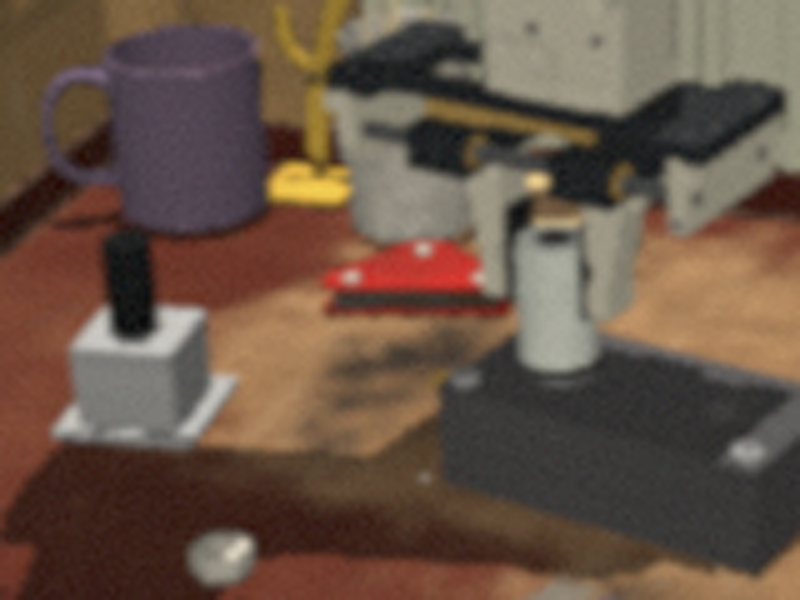

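The cap sits upright and low on the nipple at (557,295), still gripped, and the pin stands in its stand at (130,290). The push is about 12.5 N, roughly 4 mm of seal squeeze, so I hand in.

```bash
python3 -c "
from station import ticket
print(ticket.job_done())"
```

```text
the job is handed in; nothing more can be done
None
```

I handed the job in at about 24 s; no verdict came back. The button was held fully down with the pin for about 1.6 s, the pin is back in its stand, and the cap has clicked on and is still gripped at 40 N, pressing the seal at about 12.5 N (roughly 4 mm of squeeze).

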